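# Bring the stone carriage into the viewer's notch and take the picture

### The arm

A 6-joint arm with a two-finger parallel gripper is mounted at the origin on the work surface. World frame = base frame: x ahead of the robot, y to its left, z up, the work surface at z = 0. Lengths are in m, angles in rad, forces in N, time in s.
With the tool pointing down it reaches from about 0.35 to 0.975 m from the base axis. Payload 4.9 kg.
Tool frame: the origin (TCP) lies on the centre line of the jaws, within the pads' length; the fingertips stand ctrl.tcp_to_tips ahead of it and the grasp point (between the pads) lies 3 mm ahead of it (ctrl.tcp_to_tips is the distance from the TCP to the fingertips, in m); z points along the fingers, y is the direction in which the jaws open and shut (so a half turn about z gives the same grasp; the last joint's range is limited). The gripper opens to 85 mm and grips with 20 to 120 N. Pads are 22 mm wide; open, the fingers measure 114 mm over their backs; the gripper's body (76 mm by 85 mm) begins 54 mm behind the grasp point. The pads swing forward as they close: fully open they stand 13 mm farther back than shut.
Start: joints at [-1.335, 0.053, 1.613, -0, 1.476, -0.119], TCP at [0.217, -0.586, 0.253] pointing down, gripper open.
Joint ranges: [-3.01, 3.01], [-1.01, 2.22], [0.06, 2.58], [-1.02, 4.17], [0.09, 2.62], [-3.14, 3.14]. Speed limits (rad/s): [2.57, 2.57, 3.14, 3.14, 3.14, 3.14].

### API

Orientations are given as a rotation vector (axis times angle).
In Python, from station import ctrl, vision gives the robot as it stands.
- The arm moves only by the tool jog_arm, never from a script. Its argument "deltas" is a list of rows, each a list of 7 numbers: the turn, a rotation vector about the tool's x, y, z in rad, then the shift along the tool's x, y, z in cm, then the opening, from 0 (shut) to 1 (fully open). A call has 1 to 12 rows; each row shifts and turns the commanded pose from where the row before left it, along the tool's axes as they then stand; what a row does not reach is not made up. A row lasts 1/12 s, in which the tool goes at most 41.7 mm and 7.16 degrees, less where a joint would pass 70% of its speed; a pose out of reach is approached as far as the arm can. A call with a gripper value outside its range is refused whole. The fingers move at their own pace and stop on an object; "grip_force" is the grip in N (left out, the last holds). Time passes only in rows, so rows that do not move let the fingers close. It gives the time, the measured TCP pose, the force and the opening at its end, in the units of the state.
- ctrl.get_obs(): the state, without advancing time (a new reading comes with each control period).
- vision.get_image(name): name is "side" or "top" or "wrist"; returns (picture, depth): 400x640x3 uint8, red, green, blue; 400x640 float32, m along the optical axis (not along the pixel's ray), 0 where there is no reading.
- vision.calibration(name): a dict with "fx", "fy", "cx", "cy" (pixels), "dist" ([k1, k2, p1, p2, k3] as OpenCV has them; the pictures are not rectified), "rvec" (rotation vector, rad) and "tvec" (3), from world to camera coordinates, as OpenCV has them; the wrist camera has in their place "hand_eye" (4x4, takes a point from camera to tool coordinates, whose origin is the TCP and whose axes are the flange's). Camera axes: x right, y down, z forward; pixel columns grow to the right and rows downward; lengths in m; the calibration is good to about 2 mm. A picture is of the moment at which its call begins: read the wrist's pose just before it. calibration takes no time and is no camera call.
- ctrl.finish_job(): hands the job in, once; it reports no verdict.
The state is a dict: "t": time; "q": joint angles; "dq": joint speeds; "effort": joint torques, N m; "tool_pos": TCP position; "tool_rot": TCP orientation; "contact_force": force on the tool from outside, world axes, zero at the start; "wrist_torque": the same for the moment, N m; "opening": finger opening in m.
Only numpy, scipy, OpenCV 4.12 (cv2) and the standard library are available. Lean on these libraries where they do the work, as an engineer would, in place of code of your own. Each camera call takes 0.05 s, during which the arm holds its last target. There are 200 camera calls.

### The job

Gently push the stone carriage along its rail by its upright tab until it drops into the notch in front of the viewer's lens; only push it with the fingers, without squeezing or lifting it. With it resting in the notch, press the round button on the small black console fully down and let go. Leave everything else on the desk where it is.

Things in the scene. Friction and masses are not known exactly. Their poses are not given: they have to be found in the camera images.
- rail: Aluminium rail, 440 mm long (along its own y), 60 mm wide (x), fixed to the desk. Origin: centre of its underside, on the desk. Its y axis is the sliding direction; its x axis points away from the robot to the viewer's side. The track's top is 24 mm above the desk; end blocks 12 mm thick at both ends reach 39 mm.
- sled (a joint): Travel of the carriage along the rail in m, growing along the rail's +y: 0 when the carriage's middle is 170 mm to the -y side of the rail's middle, 0.34 (end of travel) when it is 170 mm to the +y side. It starts between 0 and 0.07, always on the -y side of the notch. It moves with about 0.8 N of friction plus light drag and stays where it is left.
- carriage (a joint): Rise in m of the carriage's aluminium stone table (62 x 60 x 9 mm), which rides on the carriage's frame by its own weight (0.7 to 1.0 kg) with a cross roller under it: 0 on the plain track and when dropped into the notch, about 0.0035 on the crest of a cross bar, up to 0.03 if someone lifts it off.
- tab (a point): Middle of the top of the carriage's push tab: a dark steel upright block, 12 mm thick along the rail (y), 20 mm wide (x), on the robot's side of the carriage's steel frame, 62 mm from the rail's middle line. Its top is 93 mm above the desk; its flat sides, facing along the rail, are free above 45 mm (below lie a bracket and the frame, 64 mm long along the rail). It does not rise.
- stone (a point): Top of the clear stone on its brass stub, standing on the carriage's stone table, 91 mm above the desk, 67 mm from the tab towards +x of the rail; fixed to the table, whose top is 51 mm above the desk.
- mark (a point): Middle of the carriage at track level, under its roller (radius 6 mm), in line with the tab; axes parallel to the rail's. The carriage is seated when this lies within 4 mm of notch along the rail and its rise is below 1.5 mm.
- notch (a point): Middle of the notch, on the rail's middle line, level with the track's top; axes parallel to the rail's. It is the gap between two half-round dark steel bars across the track, crests 10 mm either side and 3.5 mm high. Getting over a bar takes 5 to 10 N; past its crest the resistance falls away and the carriage slides and drops by itself into the gap (under 1 mm of play); the second bar resists likewise.
- viewer: Grey stand clamped at the rail's +x side, in line with the notch: 60 mm wide, 103 mm high, reaching 135 mm from the rail's middle line. Its black lens barrel (diameter 38 to 44 mm, axis 80 mm above the desk) points at the notch and ends 50 mm from that line. Origin: on the desk, under the notch.
- scan_top (a point): Middle of the top of the round grey button (diameter 30 mm, in an aluminium collar of 46 mm) on the small black console, 56 x 56 x 25 mm, fixed to the desk. The button's top is 47 mm above the desk. Press straight down.
- scan (a joint): Travel of the button in m: 0 free, 0.006 fully down (it takes about 5 N); it springs back.
- jar: Bystander: closed glass jar, diameter 44 mm, 55 mm high. Origin: centre of its underside.
- mouse: Bystander: black computer mouse, 105 x 60 x 32 mm. Origin: centre of its underside.
- pillbox: Bystander: white and clear stone sorting box with 14 compartments, 165 x 58 x 21 mm. Origin: centre of its underside.
- loupe: Bystander: steel loupe, round body of 30 mm, 20 mm high, with its folded cover along +x to 56 mm. Origin: underside of the round body.
- tweezers: Bystander: steel tweezers, 130 mm long, lying flat, 4 mm high. Origin: middle of the underside.
- calculator: Bystander: grey calculator, 150 x 85 x 17 mm. Origin: centre of its underside.
- weight: Bystander: brass balance weight, diameter 30 mm, 42 mm high. Origin: centre of its underside.
Not all that is in view belongs to the job. What is shaped like the part that bears scan_top but green or purple is not meant.

How it is judged:
On the way, in this order (a step that is already met when the one before it is completed fails the run):
1. the carriage has dropped into the notch in front of the lens and rests there (y of mark in the frame of notch between -0.004 and 0.004 m and value of joint carriage below 0.0015 m and velocity of joint sled between -0.005 and 0.005 m/s), for 0.3 s.
2. the button is pressed fully down (value of joint scan above 0.005 m), for 0.05 s.
At the end, for the whole second after the job is handed in: The carriage is seated in the notch (within 4 mm along the rail, rise below 1.5 mm) and still, the button has been pressed (more than 5 mm) after that and has sprung back (below 1.5 mm), and no bystander stands more than 20 mm from where it was (all of step 1 and value of joint scan below 0.0015 m and distance of each of jar, mouse, pillbox, loupe, tweezers, calculator, weight from where it was at the start of the episode below 0.02 m); the robot touches nothing.
It fails at once if the carriage's stone table is lifted (rise above 10 mm) (value of joint carriage above 0.01 m).
It fails at once if the carriage or its rail is squeezed or pushed hard (over 35 N from the fingers) (contact force between the fingers and rail above 35 N).
It fails at once if the button is pressed while the carriage is not in the notch (value of joint scan above 0.004 m and not (y of mark in the frame of notch between -0.004 and 0.004 m and value of joint carriage below 0.0015 m)).
It fails at once if a bystander is lifted or knocked aside (distance of any of jar, mouse, pillbox, loupe, tweezers, calculator, weight from where it was at the start of the episode above 0.03 m).
It also fails if it takes over 56 s, if anything falls off the work surface, if the arm or the gripper's body presses on something with over 40 N, if the wrist force passes 120 N, or if a joint passes its speed limit or range.

## Working session

There is one attempt and no reset: what is moved stays moved. The work goes in short steps, Python scripts to look and compute and a tool call to move; the robot and the scene stay as the last step left them, time stands still between calls to the robot, and variables do not carry over. Pictures are saved under pics/ and viewed, about 8 in all and at most 12, crops included, and the job is handed in when it is done.

Besides the shell and the picture viewer there is one more tool, called after "Request:" by a JSON object that holds its "method" and its "body", one argument or row to a line. jog_arm: Moves the arm, as the interface text tells. Its arguments: {"type":"object","properties":{"deltas":{"type":"array"},"grip_force":{"type":"number"}},"required":["deltas"]}

```bash
mkdir -p pics
cat > h.py <<'E'
import numpy as np, cv2
from scipy.spatial.transform import Rotation as R
from station import ctrl, vision
def snap(n,f):
    o=ctrl.get_obs(); im,d=vision.get_image(n); cv2.imwrite(f'pics/{f}.png',im[:,:,::-1]); np.savez(f'pics/{f}.npz',d=d,p=o['tool_pos'],r=o['tool_rot']); return o
def world(n,f,px,z=None):
    c=vision.calibration(n); s=np.load(f'pics/{f}.npz'); d=s['d']
    K=np.array([[c['fx'],0,c['cx']],[0,c['fy'],c['cy']],[0,0,1]])
    if n=='wrist':
        T=np.eye(4);T[:3,:3]=R.from_rotvec(s['r']).as_matrix();T[:3,3]=s['p'];T=T@np.array(c['hand_eye'])
        A,o=T[:3,:3],T[:3,3]
    else:
        A=R.from_rotvec(np.ravel(c['rvec'])).as_matrix().T; o=-A@np.ravel(c['tvec'])
    out=[]
    for u,v in px:
        x=cv2.undistortPoints(np.array([[[u,v]]],float),K,np.array(c['dist'],float))[0,0]
        r=A@np.array([x[0],x[1],1])
        k=d[int(v),int(u)] if z is None else (z-o[2])/r[2]
        out.append(o+k*r)
    return np.array(out)
def cam(n):
    c=vision.calibration(n)
    A=R.from_rotvec(np.ravel(c['rvec'])).as_matrix().T; return -A@np.ravel(c['tvec'])
E
python3 - <<'E'
from h import *
snap('top','t1');o=snap('side','s1')
print(o['t'],o['tool_pos'],o['tool_rot'],ctrl.tcp_to_tips,cam('top'),cam('side'))
E
```

```text
0.05 [ 0.21698208 -0.5855246   0.25210213] [-3.09034733e+00 -5.53994227e-01  1.68957624e-04] 0.022 [0.42704361 0.0259593  1.4457475 ] [ 0.29778951 -1.02990378  1.05328834]
```

View pics/t1.png

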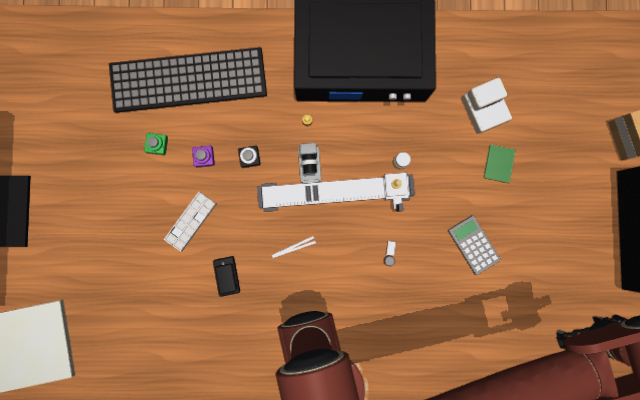

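View pics/s1.png

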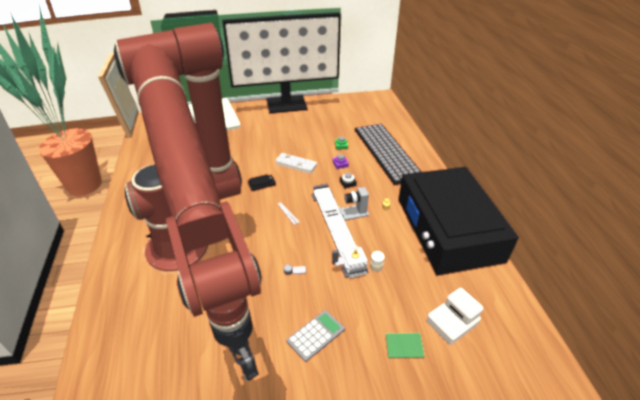

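The top view has +x up and +y left. The rail runs from (265,196) to (410,186), with the carriage at its right end, the tab near (398,206), bars near (312,193) and the black console at (249,156). I'll enlarge that area.

Run:
```python
from h import *
im=cv2.imread('pics/t1.png')[120:220,230:425]; cv2.imwrite('pics/t1c.png',cv2.resize(im,None,fx=4,fy=4,interpolation=cv2.INTER_CUBIC))
```

```text
(no output)
```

View pics/t1c.png

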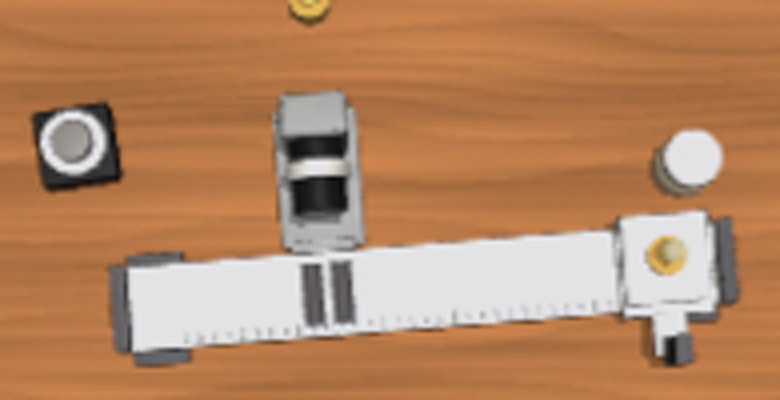

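The crop shows the bars either side of (327,294), the tab top near (682,346), the stone top near (674,248) and the button top near (72,140).

Run:
```python
from h import *
P=lambda x,y:(230+x/4,120+y/4)
def w(p,z): 
    a=world('top','t1',[P(*p)],z)[0]; print(p,a.round(4),world('top','t1',[P(*p)])[0].round(4)); return a
n=w((327,294),.025); t=w((682,347),.093); s=w((674,248),.091); b=w((72,140),.047)
l=w((118,308),.039); r=w((730,260),.039); jar=w((693,157),.055)
u=l-r; ang=np.arctan2(u[1],u[0]); print('len',np.linalg.norm(u),'dir',np.degrees(ang))
u/=np.linalg.norm(u); print('u',u,'notch->tab along',(t-n)@u,'stone',(s-n)@u)
x=np.array([u[1],-u[0],0]);print('tab x',(t-n)@x,'stone x',(s-n)@x)
o=ctrl.get_obs();print(R.from_rotvec(o['tool_rot']).as_matrix().round(3))
```

```text
(327, 294) [0.5501 0.0438 0.025 ] [0.5501 0.0438 0.0249]
(682, 347) [ 0.5092 -0.1962  0.093 ] [ 0.5094 -0.1967  0.0902]
(674, 248) [ 0.5764 -0.1917  0.091 ] [ 0.5762 -0.1913  0.0934]
(72, 140) [0.6553 0.2218 0.047 ] [0.6555 0.2219 0.0462]
(118, 308) [0.5385 0.1894 0.039 ] [0.538  0.1887 0.0452]
(730, 260) [ 0.5738 -0.2394  0.039 ] [ 0.5737 -0.2391  0.0405]
(693, 157) [ 0.6442 -0.2113  0.055 ] [ 0.6452 -0.2123  0.049 ]
len 0.43025015337107164 dir 94.7128737962039
u [-0.08216244  0.99661895  0.        ] notch->tab along -0.2358591705392853 stone -0.23687033582003747
tab x -0.06043097707269009 stone x 0.00694655558953171
[[ 0.938  0.347 -0.   ]
 [ 0.347 -0.938  0.002]
 [ 0.    -0.002 -1.   ]]
```

Measurements agree: tab offset −60 mm (62 given), stone +67 mm from the tab, rail end blocks 430 mm apart, and 236 mm of travel left to the notch. I'll turn so tool x points along the rail's +y and shut the fingers.

Request:
{"method": "jog_arm", "body": {
  "deltas": [
    [0,0,-0.1083,0,0,0,0],
    [0,0,-0.1083,0,0,0,0],
    [0,0,-0.1083,0,0,0,0],
    [0,0,-0.1083,0,0,0,0],
    [0,0,-0.1083,0,0,0,0],
    [0,0,-0.1083,0,0,0,0],
    [0,0,-0.1083,0,0,0,0],
    [0,0,-0.1083,0,0,0,0],
    [0,0,-0.1083,0,0,0,0],
    [0,0,-0.1083,0,0,0,0],
    [0,0,-0.1083,0,0,0,0],
    [0,0,-0.1083,0,0,0,0]
  ],
  "grip_force": 40
}}

```text
t: 1.1
tool_pos: [0.2171, -0.5857, 0.2525]
tool_rot: [-2.12, -2.317, -0.001]
contact_force: [-0.9, -0.3, 0.4]
opening: 0.0001
```

Request:
{"method": "jog_arm", "body": {
  "deltas": [
    [0,0,0,2.64,2.68,0,0],
    [0,0,0,2.64,2.68,0,0],
    [0,0,0,2.64,2.68,0,0],
    [0,0,0,2.64,2.68,0,0],
    [0,0,0,2.64,2.68,0,0],
    [0,0,0,2.64,2.68,0,0],
    [0,0,0,2.64,2.68,0,0],
    [0,0,0,2.64,2.68,0,0],
    [0,0,0,2.64,2.68,0,0],
    [0,0,0,2.64,2.68,0,0],
    [0,0,0,2.64,2.68,0,0],
    [0,0,0,2.64,2.68,0,0]
  ]
}}

```text
t: 2.1
tool_pos: [0.5118, -0.2417, 0.2528]
tool_rot: [-2.126, -2.312, 0.0]
contact_force: [-0.0, -0.6, -0.2]
opening: -0.0002
```

```bash
cat > rel.py <<'E'
from h import *
o=ctrl.get_obs(); M=R.from_rotvec(o['tool_rot']).as_matrix()
u=np.array([-.0822,.9966,0]);x=np.array([.9966,.0822,0]);N=np.array([.5501,.0438,0])
d=o['tool_pos']-N
print(o['t'],o['tool_pos'].round(4),'along %.4f x %.4f'%(d@u,d@x),'tool x ang',np.degrees(np.arctan2(M[1,0],M[0,0])).round(2),'zc',M[:,2].round(3),'F',np.round(o['contact_force'],2),o['opening'])
E
python3 rel.py; python3 -c "
from h import *
snap('wrist','w1')"
```

```text
2.1 [ 0.5118 -0.2417  0.2528] along -0.2814 x -0.0616 tool x ang 94.79 zc [-0.001  0.    -1.   ] F [-0.01 -0.62 -0.16] -0.00017008629488473472
```

View pics/w1.png

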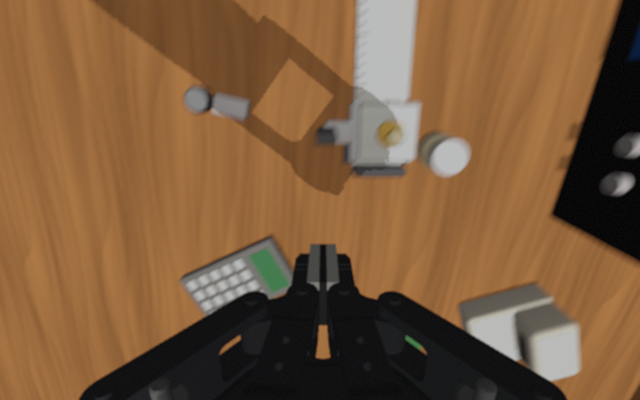

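The wrist view shows the shut fingers lined up with the tab at (326,135), with nothing below them. I'll descend and approach slowly.

Request:
{"method": "jog_arm", "body": {
  "deltas": [
    [0,0,0,0,0,2.85,0],
    [0,0,0,0,0,2.85,0],
    [0,0,0,0,0,2.85,0],
    [0,0,0,0,0,2.85,0],
    [0,0,0,0,0,2.85,0],
    [0,0,0,0,0,2.85,0],
    [0,0,0,0,0,0,0],
    [0,0,0,0,0,0,0]
  ]
}}

```text
t: 2.82
tool_pos: [0.5096, -0.2427, 0.0803]
tool_rot: [-2.123, -2.309, 0.001]
contact_force: [0.0, 0.0, -0.2]
opening: -0.0001
```

Request:
{"method": "jog_arm", "body": {
  "deltas": [
    [0,0,0,0.3,0,0,0],
    [0,0,0,0.3,0,0,0],
    [0,0,0,0.3,0,0,0],
    [0,0,0,0.3,0,0,0],
    [0,0,0,0.3,0,0,0],
    [0,0,0,0.2,0,0,0],
    [0,0,0,0.2,0,0,0],
    [0,0,0,0.2,0,0,0],
    [0,0,0,0.2,0,0,0],
    [0,0,0,0.2,0,0,0],
    [0,0,0,0.2,0,0,0],
    [0,0,0,0.2,0,0,0]
  ]
}}

```text
t: 3.82
tool_pos: [0.5087, -0.2146, 0.0823]
tool_rot: [2.126, 2.312, -0.001]
contact_force: [0.0, -0.9, -0.6]
opening: -0.0001
```

Request:
{"method": "jog_arm", "body": {
  "deltas": [
    [0,0,0,0.2,0,0,0],
    [0,0,0,0.2,0,0,0],
    [0,0,0,0.2,0,0,0]
  ]
}}

```text
t: 4.07
tool_pos: [0.5082, -0.2085, 0.0823]
tool_rot: [2.127, 2.312, -0.0]
contact_force: [0.6, -1.4, -0.2]
opening: -0.0003
```

```bash
python3 rel.py
```

```text
4.0667 [ 0.5082 -0.2085  0.0823] along -0.2480 x -0.0625 tool x ang 94.79 zc [ 0. -0. -1.] F [ 0.6  -1.39 -0.17] -0.000253987279776336
```

Contact shows as 1.4 N against the motion. Pushing on at moderate speed to about 40 mm short of the bar.

Request:
{"method": "jog_arm", "body": {
  "deltas": [
    [0,0,0,0.3,0,0,0],
    [0,0,0,0.4,0,0,0],
    [0,0,0,0.5,0,0,0],
    [0,0,0,0.6,0,0,0],
    [0,0,0,0.6,0,0,0],
    [0,0,0,0.6,0,0,0],
    [0,0,0,0.6,0,0,0],
    [0,0,0,0.6,0,0,0],
    [0,0,0,0.6,0,0,0],
    [0,0,0,0.6,0,0,0],
    [0,0,0,0.6,0,0,0],
    [0,0,0,0.6,0,0,0]
  ]
}}

```text
t: 5.07
tool_pos: [0.5027, -0.1422, 0.0823]
tool_rot: [2.127, 2.312, 0.0]
contact_force: [0.1, -1.0, 0.0]
opening: 0.0001
```

Request:
{"method": "jog_arm", "body": {
  "deltas": [
    [0,0,0,0.6,0,0,0],
    [0,0,0,0.6,0,0,0],
    [0,0,0,0.6,0,0,0],
    [0,0,0,0.6,0,0,0],
    [0,0,0,0.6,0,0,0],
    [0,0,0,0.6,0,0,0],
    [0,0,0,0.6,0,0,0],
    [0,0,0,0.6,0,0,0],
    [0,0,0,0.6,0,0,0],
    [0,0,0,0.6,0,0,0],
    [0,0,0,0.6,0,0,0],
    [0,0,0,0.6,0,0,0]
  ]
}}

```text
t: 6.07
tool_pos: [0.4967, -0.0705, 0.0824]
tool_rot: [2.127, 2.312, 0.0]
contact_force: [1.0, -1.0, -0.3]
opening: -0.0
```

Request:
{"method": "jog_arm", "body": {
  "deltas": [
    [0,0,0,0.5,0,0,0],
    [0,0,0,0.4,0,0,0],
    [0,0,0,0.4,0,0,0],
    [0,0,0,0.3,0,0,0],
    [0,0,0,0.3,0,0,0],
    [0,0,0,0.3,0,0,0],
    [0,0,0,0.3,0,0,0],
    [0,0,0,0.3,0,0,0],
    [0,0,0,0.3,0,0,0],
    [0,0,0,0.3,0,0,0],
    [0,0,0,0.3,0,0,0],
    [0,0,0,0.3,0,0,0]
  ]
}}

```text
t: 7.07
tool_pos: [0.4933, -0.031, 0.0823]
tool_rot: [2.127, 2.312, -0.0]
contact_force: [0.3, -2.1, 1.0]
opening: -0.0
```

```bash
python3 rel.py
python3 - <<'E'
from h import *
snap('wrist','w2'); snap('top','t2')
a=cv2.imread('pics/w2.png'); b=cv2.resize(cv2.imread('pics/t2.png')[120:220,270:370],None,fx=3.5,fy=3.5,interpolation=cv2.INTER_CUBIC)
c=np.zeros((600,800,3),np.uint8); c[:250,:400]=cv2.resize(a,(400,250)); c[250:,:350]=b; cv2.imwrite('pics/m2.png',c[:,:])
E
```

```text
7.0667 [ 0.4933 -0.031   0.0823] along -0.0698 x -0.0627 tool x ang 94.79 zc [-0. -0. -1.] F [ 0.3  -2.06  1.03] -4.9171096479068774e-05
```

View pics/m2.png

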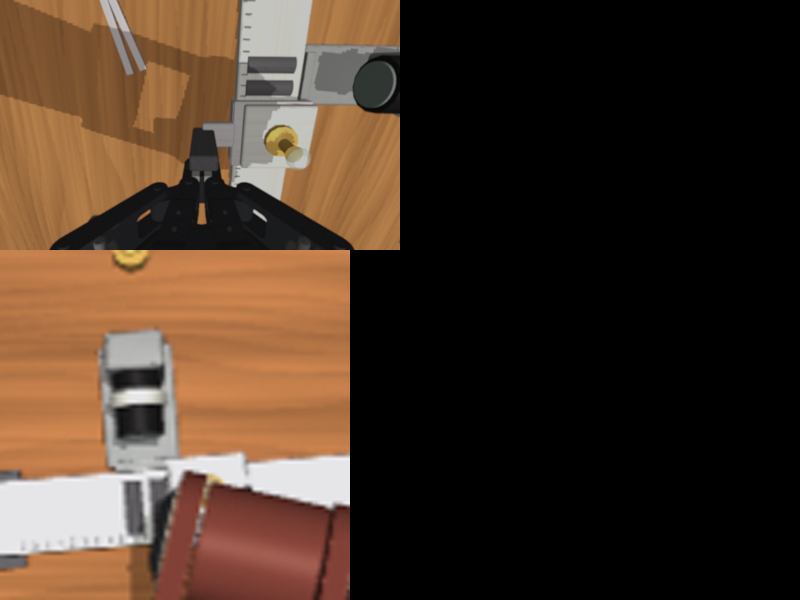

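The wrist view shows the fingers behind the tab, with the bars clear ahead at (271,65) and (269,88) in the half-size picture. I'll cross-check the notch from here.

Run:
```python
from h import *
u=np.array([-.0822,.9966,0]);x=np.array([.9966,.0822,0]);N=np.array([.5501,.0438,0])
for p in [(271,65),(269.5,88)]:
    a=world('wrist','w2',[(p[0]*1.6,p[1]*1.6)],.0265)[0]; print(a.round(4),(a-N)@u,(a-N)@x)
```

```text
[0.5501 0.0528 0.0265] 0.00892920686957278 0.000779556123055984
[0.5528 0.0323 0.0265] -0.011666522788729206 0.0017472723265727697
```

Request:
{"method": "jog_arm", "body": {
  "deltas": [
    [0,0,0,0.3,0,0,0],
    [0,0,0,0.3,0,0,0],
    [0,0,0,0.3,0,0,0],
    [0,0,0,0.3,0,0,0],
    [0,0,0,0.3,0,0,0],
    [0,0,0,0.3,0,0,0],
    [0,0,0,0.2,0,0,0],
    [0,0,0,0.2,0,0,0],
    [0,0,0,0.2,0,0,0],
    [0,0,0,0.1,0,0,0],
    [0,0,0,0.1,0,0,0],
    [0,0,0,0.1,0,0,0]
  ]
}}

```text
t: 8.17
tool_pos: [0.491, -0.0043, 0.0823]
tool_rot: [-2.127, -2.312, 0.0]
contact_force: [-0.5, -0.9, -0.8]
opening: -0.0
```

```bash
python3 rel.py
```

```text
8.1667 [ 0.491  -0.0043  0.0823] along -0.0431 x -0.0628 tool x ang 94.79 zc [-0.  0. -1.] F [-0.52 -0.88 -0.83] -3.3927433467450995e-05
```

The wrist view puts the notch within 1.4 mm of my estimate. Now 1 mm steps over the bar, watching the force.

Request:
{"method": "jog_arm", "body": {
  "deltas": [
    [0,0,0,0.1,0,0,0],
    [0,0,0,0.1,0,0,0],
    [0,0,0,0.1,0,0,0],
    [0,0,0,0.1,0,0,0],
    [0,0,0,0.1,0,0,0],
    [0,0,0,0.1,0,0,0],
    [0,0,0,0.1,0,0,0],
    [0,0,0,0.1,0,0,0]
  ]
}}

```text
t: 8.83
tool_pos: [0.4905, 0.0026, 0.0824]
tool_rot: [2.125, 2.311, -0.003]
contact_force: [-0.8, -5.5, -1.7]
opening: 0.0002
```

Request:
{"method": "jog_arm", "body": {
  "deltas": [
    [0,0,0,0.1,0,0,0],
    [0,0,0,0.1,0,0,0]
  ]
}}

```text
t: 9.0
tool_pos: [0.4903, 0.0051, 0.0824]
tool_rot: [2.126, 2.312, -0.001]
contact_force: [-0.5, -4.1, -0.1]
opening: -0.0001
```

Request:
{"method": "jog_arm", "body": {
  "deltas": [
    [0,0,0,0.1,0,0,0],
    [0,0,0,0.1,0,0,0]
  ]
}}

```text
t: 9.17
tool_pos: [0.4901, 0.0077, 0.0823]
tool_rot: [-2.127, -2.312, -0.0]
contact_force: [-0.8, -2.1, -0.5]
opening: 0.0
```

Request:
{"method": "jog_arm", "body": {
  "deltas": [
    [0,0,0,0.1,0,0,0]
  ]
}}

```text
t: 9.25
tool_pos: [0.49, 0.0089, 0.0823]
tool_rot: [-2.127, -2.312, -0.001]
contact_force: [-0.5, -1.3, -0.5]
opening: 0.0002
```

```bash
python3 rel.py
```

```text
9.25 [0.49   0.0089 0.0823] along -0.0299 x -0.0627 tool x ang 94.79 zc [ 0.  0. -1.] F [-0.55 -1.3  -0.53] 0.00017424216531641292
```

Force peaked at 5.5 N and is falling near the crest, as expected. A few more small steps.

Request:
{"method": "jog_arm", "body": {
  "deltas": [
    [0,0,0,0.1,0,0,0],
    [0,0,0,0.1,0,0,0]
  ]
}}

```text
t: 9.42
tool_pos: [0.4898, 0.0111, 0.0823]
tool_rot: [-2.126, -2.312, -0.001]
contact_force: [0.2, -0.9, -0.7]
opening: -0.0002
```

Request:
{"method": "jog_arm", "body": {
  "deltas": [
    [0,0,0,0.1,0,0,0],
    [0,0,0,0.1,0,0,0]
  ]
}}

```text
t: 9.58
tool_pos: [0.4898, 0.0131, 0.0824]
tool_rot: [-2.126, -2.312, -0.001]
contact_force: [-0.2, 0.4, 0.2]
opening: 0.0
```

Request:
{"method": "jog_arm", "body": {
  "deltas": [
    [0,0,0,0,0,0,0],
    [0,0,0,0,0,0,0]
  ]
}}

```text
t: 9.75
tool_pos: [0.4898, 0.0129, 0.0824]
tool_rot: [-2.126, -2.313, -0.001]
contact_force: [0.0, -0.6, 0.0]
opening: -0.0002
```

```bash
python3 rel.py
python3 - <<'E'
from h import *
snap('wrist','w3')
cv2.imwrite('pics/w3c.png',cv2.resize(cv2.imread('pics/w3.png')[100:320,240:540],None,fx=2.6,fy=2.6,interpolation=cv2.INTER_CUBIC))
E
```

```text
9.75 [0.4898 0.0129 0.0824] along -0.0259 x -0.0626 tool x ang 94.8 zc [ 0.  0. -1.] F [ 0.02 -0.58  0.01] -0.00016293364698320375
```

View pics/w3c.png

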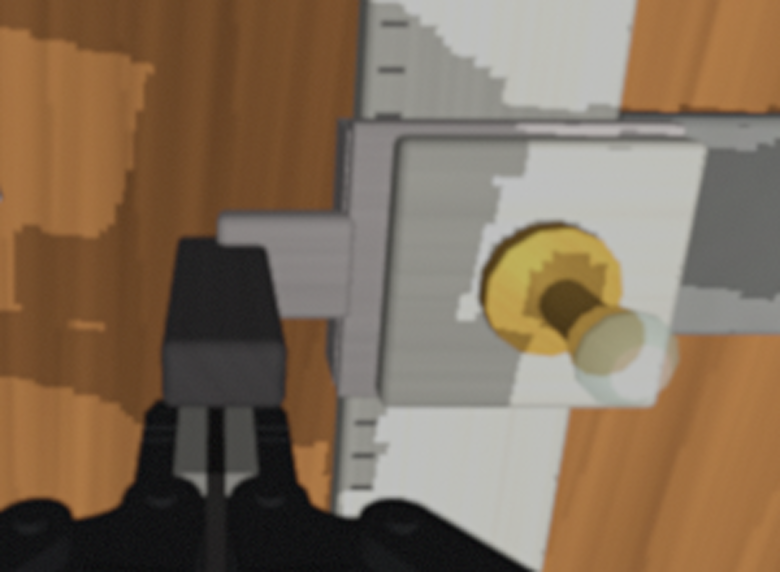

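Run:
```python
from h import *
u=np.array([-.0822,.9966,0]);x=np.array([.9966,.0822,0]);N=np.array([.5501,.0438,0])
f=lambda p,z:world('wrist','w3',[(240+p[0]/2.6,100+p[1]/2.6)],z)[0]
for n,p,z in [('tabfront',(224,343),.093),('tabback',(224,400),.093),('table front',(550,138),.051),('table back',(515,406),.051),('frame front',(500,122),.04),('stone',(625,350),.091)]:
    a=f(p,z); print(n,((a-N)@u).round(4),((a-N)@x).round(4), world('wrist','w3',[(240+p[0]/2.6,100+p[1]/2.6)])[0][2].round(4))
```

```text
tabfront 0.0053 -0.0601 0.0915
tabback -0.0046 -0.06 0.0921
table front 0.0296 0.0042 0.2028
table back -0.0299 0.0048 0.0509
frame front 0.0309 -0.002 0.0381
stone 0.0031 0.0037 0.0914
```

The tab and table measure centred at about 0 mm, and the tab has moved about 9 mm ahead of the fingers on its own, with zero force. So it's seated. Retreating, then going up and over to just short of the console.

Request:
{"method": "jog_arm", "body": {
  "deltas": [
    [0,0,0,-0.5,0,0,0],
    [0,0,0,-1,0,0,0],
    [0,0,0,-0.5,0,0,0],
    [0,0,0,0,0,-2,0],
    [0,0,0,0,0,-3,0],
    [0,0,0,0,0,-3,0],
    [0,0,0,0,0,-3,0],
    [0,0,0,0,0,-3,0],
    [0,0,0,0,0,-3,0],
    [0,0,0,0,0,0,0]
  ]
}}

```text
t: 10.63
tool_pos: [0.4945, -0.0086, 0.2602]
tool_rot: [2.12, 2.304, 0.011]
contact_force: [0.5, -0.3, 0.7]
opening: 0.0
```

Request:
{"method": "jog_arm", "body": {
  "deltas": [
    [0,0,0,2.06,2.28,0,0],
    [0,0,0,2.06,2.28,0,0],
    [0,0,0,2.06,2.28,0,0],
    [0,0,0,2.06,2.28,0,0],
    [0,0,0,2.06,2.28,0,0],
    [0,0,0,2.06,2.28,0,0],
    [0,0,0,2.06,2.28,0,0],
    [0,0,0,2.06,2.28,0,0],
    [0,0,0,0,0,0,0],
    [0,0,0,0,0,0,0]
  ]
}}

```text
t: 11.47
tool_pos: [0.6598, 0.1722, 0.2508]
tool_rot: [-2.125, -2.312, 0.003]
contact_force: [0.0, -0.8, -0.4]
opening: 0.0
```

```bash
python3 rel.py
python3 - <<'E'
from h import *
snap('wrist','w4'); snap('top','t4')
b=cv2.resize(cv2.imread('pics/t4.png')[120:220,230:425],None,fx=4,fy=4,interpolation=cv2.INTER_CUBIC)[:, :700]
b=b[200:,:520]
c=np.zeros((600,640,3),np.uint8); c[:400]=cv2.imread('pics/w4.png'); c[400:,:520]=b; cv2.imwrite('pics/m4.png',c)
E
```

```text
11.4667 [0.6598 0.1722 0.2508] along 0.1190 x 0.1199 tool x ang 94.84 zc [-0.002 -0.001 -1.   ] F [ 0.03 -0.82 -0.37] 2.5268126909181148e-05
```

View pics/m4.png

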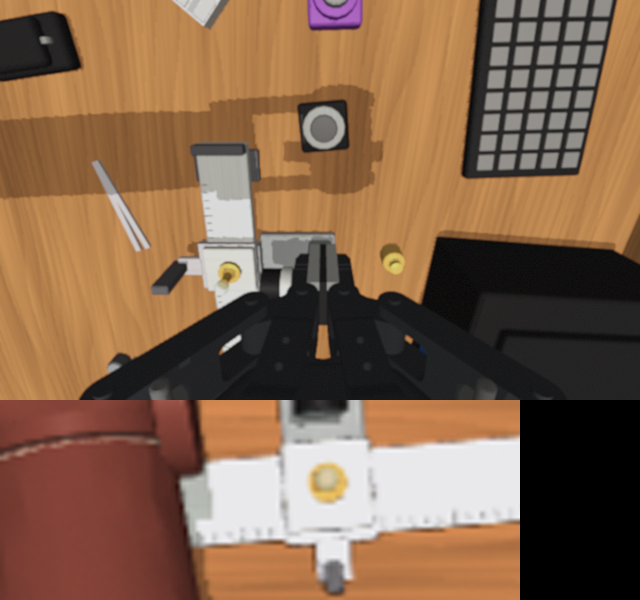

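The carriage sits over the notch in line with the lens (crop column 327, same as the notch before), and the bars are hidden beneath it. The black console's button is at (323,128) in the wrist view.

Run:
```python
from h import *
a=world('wrist','w4',[(323.5,127.5)],.047)[0]; print(a, world('wrist','w4',[(323.5,127.5)])[0])
s=np.load('pics/w4.npz'); M=R.from_rotvec(s['r']).as_matrix()
for b in (a,np.array([.6553,.2218,.047])): print(M.T@(b-s['p'])*100)
b=world('top','t4',[(230+327/4,120+282/4)],.091)[0]; print('stone',b,'exp',[.5501+.005*.9966,.0438])
```

```text
[0.65719912 0.22289791 0.047     ] [0.65718269 0.22307783 0.04880031]
[ 5.07882271  0.21175586 20.3730958 ]
[4.98543950e+00 1.32611961e-02 2.03735608e+01]
stone [0.55245986 0.04300602 0.091     ] exp [0.555083, 0.0438]
```

Both estimates agree within 2 mm. Moving over it, descending to just above, then pressing slowly.

Request:
{"method": "jog_arm", "body": {
  "deltas": [
    [0,0,0,2.5,0.1,0,0],
    [0,0,0,2.5,0,0,0],
    [0,0,0,0,0,3,0],
    [0,0,0,0,0,3,0],
    [0,0,0,0,0,3,0],
    [0,0,0,0,0,3,0],
    [0,0,0,0,0,3,0],
    [0,0,0,0,0,1.8,0],
    [0,0,0,0,0,0,0],
    [0,0,0,0,0,0,0]
  ]
}}

```text
t: 12.4
tool_pos: [0.6551, 0.2207, 0.0836]
tool_rot: [-2.127, -2.31, 0.003]
contact_force: [0.4, 0.6, -0.1]
opening: 0.0003
```

```bash
python3 rel.py
```

```text
12.4 [0.6551 0.2207 0.0836] along 0.1677 x 0.1192 tool x ang 94.72 zc [-0.002 -0.001 -1.   ] F [ 0.36  0.6  -0.1 ] 0.0002958820525175058
```

Request:
{"method": "jog_arm", "body": {
  "deltas": [
    [0,0,0,0,0.1,0.4,0],
    [0,0,0,0,0,0.4,0],
    [0,0,0,0,0,0.3,0],
    [0,0,0,0,0,0.2,0],
    [0,0,0,0,0,0.2,0],
    [0,0,0,0,0,0.2,0],
    [0,0,0,0,0,0.1,0],
    [0,0,0,0,0,0,0]
  ]
}}

```text
t: 13.07
tool_pos: [0.6574, 0.2222, 0.0667]
tool_rot: [2.126, 2.312, 0.001]
contact_force: [-0.6, -0.1, 3.0]
opening: -0.0003
```

Request:
{"method": "jog_arm", "body": {
  "deltas": [
    [0,0,0,0,0,0.1,0],
    [0,0,0,0,0,0.1,0],
    [0,0,0,0,0,0,0]
  ]
}}

```text
t: 13.32
tool_pos: [0.6575, 0.2222, 0.0647]
tool_rot: [2.126, 2.312, 0.001]
contact_force: [-0.5, 0.1, 3.9]
opening: 0.0001
```

The button is yielding at 3–4 N. I'll press on in 1 mm steps to the stop.

Request:
{"method": "jog_arm", "body": {
  "deltas": [
    [0,0,0,0,0,0.1,0],
    [0,0,0,0,0,0.1,0],
    [0,0,0,0,0,0,0]
  ]
}}

```text
t: 13.57
tool_pos: [0.6575, 0.2222, 0.0631]
tool_rot: [2.126, 2.312, 0.001]
contact_force: [-0.9, 0.1, 6.0]
opening: -0.0002
```

Request:
{"method": "jog_arm", "body": {
  "deltas": [
    [0,0,0,0,0,0.05,0],
    [0,0,0,0,0,0,0]
  ]
}}

```text
t: 13.73
tool_pos: [0.6575, 0.2222, 0.063]
tool_rot: [2.126, 2.312, 0.001]
contact_force: [-2.7, -0.3, 7.5]
opening: -0.0
```

Request:
{"method": "jog_arm", "body": {
  "deltas": [
    [0,0,0,0,0,0.05,0],
    [0,0,0,0,0,0,0],
    [0,0,0,0,0,0,0]
  ]
}}

```text
t: 13.98
tool_pos: [0.6576, 0.2222, 0.063]
tool_rot: [2.126, 2.312, 0.001]
contact_force: [-3.1, -0.9, 10.2]
opening: -0.0003
```

Request:
{"method": "jog_arm", "body": {
  "deltas": [
    [0,0,0,0,0,-0.5,0],
    [0,0,0,0,0,-1,0],
    [0,0,0,0,0,-3,0],
    [0,0,0,0,0,-3,0],
    [0,0,0,0,0,-3,0],
    [0,0,0,0,0,-3,0],
    [0,0,0,0,0,-2,0],
    [0,0,0,-2.5,0,0,0],
    [0,0,0,-2.5,0,0,0],
    [0,0,0,0,0,0,0],
    [0,0,0,0,0,0,0]
  ]
}}

```text
t: 14.9
tool_pos: [0.6611, 0.1713, 0.2158]
tool_rot: [-2.128, -2.31, 0.001]
contact_force: [0.5, -0.2, -0.0]
opening: -0.0003
```

```bash
python3 rel.py
python3 - <<'E'
from h import *
snap('wrist','w5'); snap('side','s5')
print('button',world('wrist','w5',[(323,128)])[0],world('wrist','w4',[(323,128)])[0])
c=np.zeros((600,640,3),np.uint8); c[:400]=cv2.imread('pics/w5.png'); c[400:,:]=cv2.resize(cv2.imread('pics/s5.png'),(320,200)).repeat(1,0) if 0 else cv2.resize(cv2.imread('pics/s5.png')[130:290,260:440],(640,569))[185:385]; cv2.imwrite('pics/m5.png',c)
E
```

```text
14.9 [0.6611 0.1713 0.2158] along 0.1180 x 0.1211 tool x ang 94.68 zc [-0.001  0.    -1.   ] F [ 0.5  -0.18 -0.04] -0.0002539060180070777
button [0.65802125 0.22508021 0.04667154] [0.65672015 0.22229798 0.04662519]
```

View pics/m5.png

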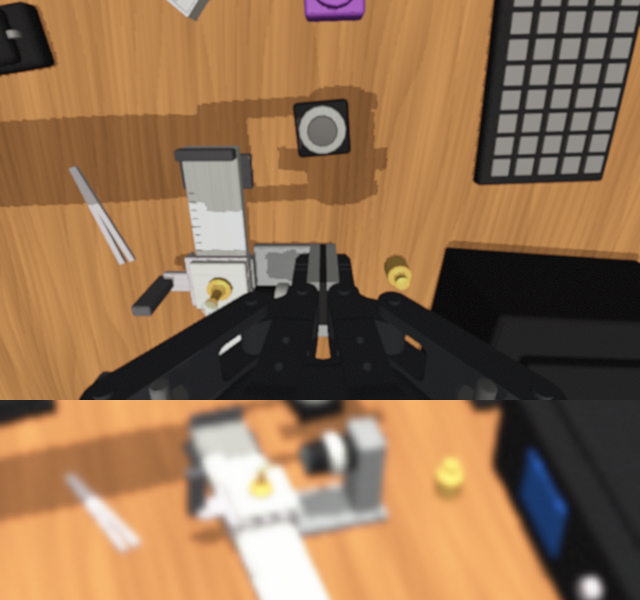

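The pictures show the button sprung back (top at 46.7 mm), the stone still in front of the lens, and the bystanders in view undisturbed. The arm is clear, so I'm handing in.

```bash
python3 -c "
from h import *
print(ctrl.finish_job())"
```

```text
the job is handed in; nothing more can be done
None
```

I pushed the carriage into the notch by its tab with the fingers shut, pressed the black console's button fully down, let go, and handed the job in at about 15 s. `finish_job` gave no verdict.

- **Push:** The force readings reached 5.5 N on the first bar, then fell to zero. The carriage then slid about 9 mm ahead of the fingers by itself.
- **Seating:** From the wrist camera the tab and table measured within about 1 mm of my notch estimate. The wrist camera's own reading of the notch differed from that estimate by about 1.4 mm. I could not measure the rise of the stone table directly. That it dropped in rests on the force falling away and on these positions.
- **Button:** It yielded at 3–4 N. The TCP then stopped at 63 mm, which is 6 mm of travel, while the force rose to 10 N. After release, its top measured 46.7 mm against the 47 mm given.
- **Bystanders:** The contact forces on the fingers stayed low throughout. The tweezers and weight looked undisturbed in the last picture. I did not re-measure any of the seven bystanders, but the arm passed over them at a height of about 0.2 m or more.

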